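# Set the router-table fence 12 mm from the cutter with a brass set-up bar

## Robot

A 7-joint arm with a two-finger parallel gripper is mounted at the origin on the work surface. World frame = base frame: x ahead of the robot, y to its left, z up, the work surface at z = 0. Lengths are in m, angles in rad, forces in N, time in s.
With the tool pointing down it reaches from about 0.425 to 0.8 m from the base axis. Payload 8.3 kg.
Tool frame: the origin (TCP) lies at the very end of the fingers, on their centre line; the grasp point (between the pads) lies arm.grip_point_offset behind it (arm.grip_point_offset is the distance from the TCP to the grasp point, in m); z points along the fingers, y is the line along which they close (so a half turn about z gives the same grasp; the last joint's range is limited). The gripper opens to 85 mm and grips with 20 to 120 N. Pads are 22 mm wide; open, the fingers measure 114 mm over their backs; the gripper's body (76 mm by 85 mm) begins 54 mm behind the grasp point. The pads swing forward as they close: fully open they stand 13 mm farther back than shut.
Start: joints at [1.071, 0.383, 0.016, 1.37, -0.006, 1.388, -0.046], TCP at [0.264, -0.566, 0.231] pointing down, gripper open.
Joint ranges: [-2.95, 2.95], [-0.25, 2.06], [-1.52, 1.56], [0.18, 2.33], [-1.44, 4.58], [0.02, 2.06], [-3.01, 3.01]. Speed limits (rad/s): [2.39, 2.39, 3.01, 3.01, 3.14, 3.14, 3.14].

## Interface

Orientations are given as a 3x3 rotation matrix whose columns are the frame's x, y, z axes.
In Python, from workcell import arm gives the robot as it stands.
- The arm moves only by the tool carry_out, never from a script. Its argument "motion" is a list of rows, each a list of 7 numbers: the shift along the tool's x, y, z in cm, then the turn, a rotation vector about the tool's x, y, z in rad, then the finger opening in cm, from 0 to 8.54. In form: [[x, y, z, ax, ay, az, claw], ...]. A call has 1 to 8 rows; each row is the pose to reach, as a shift and turn from the pose commanded when the call began, along the tool's axes at that moment; what a row does not reach only later rows make up. A row lasts 1/8 s, in which the tool goes at most 62.5 mm and 10.7 degrees, less where a joint would pass 70% of its speed; a pose out of reach is approached as far as the arm can. A call with a gripper value outside its range is refused whole. The fingers move at their own pace and stop on an object; "grip_force" is the grip in N (left out, the last holds). Time passes only in rows, so rows that repeat a pose let the fingers close. It gives the time, the measured TCP pose, the force, the opening and the grip force at its end, in the units of the state.
- arm.read_state(): the state, without advancing time (a new reading comes with each control period).
- arm.snapshot(name): name is "scene" or "top" or "wrist"; returns (picture, depth): 384x512x3 uint8, red, green, blue; 384x512 float32, m along the optical axis (not along the pixel's ray), 0 where there is no reading.
- arm.camera_info(name): a dict with "vertical_fov" (degrees; the focal length in pixels is half the picture's height over the tangent of half this angle, whatever the lens; pixels are square), "cx", "cy" (the principal point, pixels), "view" (4x4, takes a point from world to camera coordinates). Camera axes: x right, y up, looking along -z (the intrinsics and any distortion apply to the point x, -y, -z); pixel columns grow to the right and rows downward; lengths in m; the calibration is good to about 2 mm. The wrist camera is an equidistant fisheye: a pixel r from the principal point sees the ray r / f radians off the axis. A picture is of the moment at which its call begins: read the wrist's pose just before it. camera_info takes no time and is no camera call; for the wrist camera it gives the pose at the moment of the call.
- arm.finish_job(): hands the job in; it is judged then, once.
Trained networks look in the newest picture that a camera, given by its name, has taken for a name from the list of things; names that differ only in an ending like _2 or _b are one class to them, and where a whole thing is asked for, a point or a joint stands for the part that bears it (a point fixed in the world has none). Each returns a list of dicts, best first, with "conf" (0 to 1); they miss things now and then, are a little off and sometimes report something else, mostly with a low value. They report only what shows in the picture. A call takes as long as a camera call. They do not tell look-alikes from the thing itself.
- arm.recognise(name, camera): "at" ([x, y, z] in m, in the coordinates of the camera as it stood for that picture, good to about 4 mm: the middle of the surface that is visible of it).
The state is a dict: "time_s": time; "joint_pos": joint angles; "qd": joint speeds; "tau": joint torques, N m; "position": TCP position; "ee_rot": TCP orientation; "force": force on the tool from outside, world axes, zero at the start; "moment": the same for the moment, N m; "finger_gap": finger opening in m; "grip_force": force on a finger pad.
Only numpy, scipy, OpenCV 4.12 (cv2) and the standard library are available. Lean on these libraries where they do the work, as an engineer would, in place of code of your own. Each camera call takes 0.05 s, during which the arm holds its last target. There are 200 camera calls.

## Task

Set the router fence 12 mm from the cutter with the 12 mm brass set-up bar: the three bars look alike, so find it by pinching them between the fingers. Stand it on its long edge along the fence, spanning the cutter, and let go; then slide the fence up until it nips the bar against the cutter with a light pressure of some 8 N, keep that up for a second and let go, leaving the bar nipped there. The carbide edges chip easily, so press gently and keep the gripper off them; leave the other two bars standing on their grey pad, and the push block and the pencil where they lie.

Things in the scene. Friction and masses are not known exactly. Their poses are not given: they have to be found in the camera images.
- bar_a_mid (a point): Centre of one of three look-alike brass set-up bars, standing on its long edge on the grey pad: 100 mm long (own x), 30 mm high (own z, up). Its thickness (own y) is 9, 12 or 15 mm; which of the three bars is which is not told and cannot be relied on from the place on the pad. Mass 0.2 to 0.33 kg. The centre is 15 mm above the bar's lower edge.
- bar_b_mid (a point): The same point of the second look-alike bar (9, 12 or 15 mm thick, each thickness occurs once).
- bar_c_mid (a point): The same point of the third look-alike bar (9, 12 or 15 mm thick, each thickness occurs once).
- gauge_pad: Fixed grey felt pad on which the three bars stand side by side about 75 mm apart, 260 mm (own x, the row) by 140 mm by 3 mm thick; origin at the centre of its underside, on the bench. The bars lie about along its y.
- router: Black router plate with aluminium ring, fixed flush with the bench. Origin: the point on the cutter's axis at bench level. Own x is the direction in which the fence slides towards the cutter; own y runs along the fence.
- cutter: Straight router cutter (red body, grey carbide edges) standing upright and not turning at the origin of the router plate: about 16 mm in diameter, rising 32 mm above the bench. The carbide chips when something is pressed on it with more than 15 N. Origin on its axis at bench level.
- fence (a joint): Slide of the fence, m: 0 = fully back, grows towards the cutter (router +x), stop at 0.085. It starts 0 to 0.02 from the back, is unclamped, slides with a drag of about 5 N (more with speed; a bar pushed along adds 1 to 3 N) and stays where it is left.
- fence_top (a point): Mid-length point on the top edge of the fence's aluminium angle (6 mm thick), at its front surface, 80 mm above the bench; axes as the router plate's. The fence is 400 mm long (own y). Two brown 18 mm MDF faces stand in front of the angle on adjusting studs, with a 30 mm opening at the cutter; their fronts are 18 to 26 mm ahead (+x) of this point: locked there, not known exactly.
- fence_grip (a point): The same point 90 mm to the +y side. Here, and likewise on the -y side, the fence can be pinched from above across its whole thickness (24 to 32 mm, from 6 mm behind this point to the fronts of the faces), within 25 mm along it: its back is free down to 10 mm above the bench. Nearer the middle and farther out, studs, gussets, clamp knobs (36 mm high) and the dust port stand behind it.
- push_block: Push block with a red handle, 240 mm long, a bystander; origin at the centre of its underside.
- pencil: Red carpenter's pencil, 180 mm, a bystander; origin at the centre of its underside.
Not all that is in view belongs to the job. Leave any purple look-alike of the part that bears bar_b_mid alone. Leave any blue look-alike of the part that bears bar_c_mid alone.

How it is judged:
On the way, in this order (a step that is already met when the one before it is completed fails the run):
1. a bar stands on its long edge between fence and cutter, spanning the cutter, and has been let go (((angle between bar_a_mid's own z axis and vertical below 0.12 rad and height (world z) of bar_a_mid below 0.02 m and y of bar_a_mid in the frame of router between -0.035 and 0.035 m and x of bar_a_mid in the frame of router between -0.08 and -0.008 m and contact force between the fingers and bar_a below 0.3 N) or (angle between bar_b_mid's own z axis and vertical below 0.12 rad and height (world z) of bar_b_mid below 0.02 m and y of bar_b_mid in the frame of router between -0.035 and 0.035 m and x of bar_b_mid in the frame of router between -0.08 and -0.008 m and contact force between the fingers and bar_b below 0.3 N) or (angle between bar_c_mid's own z axis and vertical below 0.12 rad and height (world z) of bar_c_mid below 0.02 m and y of bar_c_mid in the frame of router between -0.035 and 0.035 m and x of bar_c_mid in the frame of router between -0.08 and -0.008 m and contact force between the fingers and bar_c below 0.3 N))), for 0.2 s.
2. the fence nips that bar against the cutter with more than 4 N for half a second, the bar's middle plane then 14 mm from the cutter's axis, as for the 12 mm bar (((contact force between fence and bar_a above 4 N and contact force between bar_a and cutter above 4 N and x of bar_a_mid in the frame of router between -0.0147 and -0.0133 m) or (contact force between fence and bar_b above 4 N and contact force between bar_b and cutter above 4 N and x of bar_b_mid in the frame of router between -0.0147 and -0.0133 m) or (contact force between fence and bar_c above 4 N and contact force between bar_c and cutter above 4 N and x of bar_c_mid in the frame of router between -0.0147 and -0.0133 m))), for 0.5 s.
At the end, for the whole second after the job is handed in: The 12 mm bar (told by its middle plane 13.3-14.7 mm from the cutter's axis) is still nipped between fence and cutter, on its long edge, along the fence (0.05 rad), its middle within 35 mm of the cutter; fence and bar at rest; the other two bars upright on the pad, within 130 mm of its centre (velocity of joint fence between -0.003 and 0.003 m/s and ((angle between each of bar_a_mid, bar_b_mid, bar_c_mid's own z axis and vertical below 0.12 rad and height (world z) of bar_a_mid below 0.02 m and y of bar_a_mid in the frame of router between -0.035 and 0.035 m and x of bar_a_mid in the frame of router between -0.0147 and -0.0133 m and contact force between fence and bar_a above 0.3 N and contact force between bar_a and cutter above 0.3 N and angle between the x axis of bar_a_mid and the y axis of router, either way round below 0.05 rad and linear speed of bar_a below 0.005 m/s and horizontal distance between each of bar_b_mid, bar_c_mid and gauge_pad below 0.13 m and height (world z) of bar_b_mid between 0.015 and 0.023 m and height (world z) of bar_c_mid between 0.015 and 0.023 m) or (angle between each of bar_b_mid, bar_a_mid, bar_c_mid's own z axis and vertical below 0.12 rad and height (world z) of bar_b_mid below 0.02 m and y of bar_b_mid in the frame of router between -0.035 and 0.035 m and x of bar_b_mid in the frame of router between -0.0147 and -0.0133 m and contact force between fence and bar_b above 0.3 N and contact force between bar_b and cutter above 0.3 N and angle between the x axis of bar_b_mid and the y axis of router, either way round below 0.05 rad and linear speed of bar_b below 0.005 m/s and horizontal distance between each of bar_a_mid, bar_c_mid and gauge_pad below 0.13 m and height (world z) of bar_a_mid between 0.015 and 0.023 m and height (world z) of bar_c_mid between 0.015 and 0.023 m) or (angle between each of bar_c_mid, bar_a_mid, bar_b_mid's own z axis and vertical below 0.12 rad and height (world z) of bar_c_mid below 0.02 m and y of bar_c_mid in the frame of router between -0.035 and 0.035 m and x of bar_c_mid in the frame of router between -0.0147 and -0.0133 m and contact force between fence and bar_c above 0.3 N and contact force between bar_c and cutter above 0.3 N and angle between the x axis of bar_c_mid and the y axis of router, either way round below 0.05 rad and linear speed of bar_c below 0.005 m/s and horizontal distance between each of bar_a_mid, bar_b_mid and gauge_pad below 0.13 m and height (world z) of bar_a_mid between 0.015 and 0.023 m and height (world z) of bar_b_mid between 0.015 and 0.023 m))); the robot touches nothing.
It fails at once if a bar is pressed on the cutter with more than 15 N (contact force between any of bar_a, bar_b, bar_c and cutter above 15 N).
It fails at once if the gripper or arm touches the cutter (contact force between any of the fingers, the arm and cutter above 1 N).
It fails at once if the push block or the pencil is moved by more than 20 mm (distance of any of push_block, pencil from where it was at the start of the episode above 0.02 m).
It also fails if it takes over 66 s, if anything falls off the work surface, if the arm or the gripper's body presses on something with over 40 N, if the wrist force passes 120 N, or if a joint passes its speed limit or range.

## Working session

There is one attempt and no reset: what is moved stays moved. The work goes in short steps, Python scripts to look and compute and a tool call to move; the robot and the scene stay as the last step left them, time stands still between calls to the robot, and variables do not carry over. Pictures are saved under pics/ and viewed, at most 10 in all, crops included, and the job is handed in when it is done.

Besides the shell and the picture viewer there is one more tool, called after "Call:" as name([rows], argument=value, ...), one row to a line, values as JSON. carry_out: Moves the arm, as the interface text tells. Its arguments: {"type":"object","properties":{"motion":{"type":"array"},"grip_force":{"type":"number"}},"required":["motion"]}

```bash
mkdir -p pics; ls; cat > h.py <<'E'
import numpy as np, cv2
from workcell import arm
def cam2w(cam,p,info=None):
    V=np.array((info or arm.camera_info(cam))["view"]); return (np.linalg.inv(V)@np.r_[p,1])[:3]
def w2pix(cam,p):
    i=arm.camera_info(cam);c=(np.array(i["view"])@np.r_[p,1])[:3]
    f=192/np.tan(np.radians(i["vertical_fov"]/2)); return [round(i["cx"]+f*c[0]/-c[2]),round(i["cy"]-f*c[1]/-c[2])]
def world(cam,depth):
    i=arm.camera_info(cam); f=192/np.tan(np.radians(i["vertical_fov"]/2))
    v,u=np.mgrid[0:384,0:512]; x=(u-i["cx"])/f*depth; y=-(v-i["cy"])/f*depth
    P=np.stack([x,y,-depth,np.ones_like(depth)],-1); return (P@np.linalg.inv(np.array(i["view"])).T)[...,:3]
def save(n,p): cv2.imwrite("pics/"+n,p[...,::-1])
E
python3 - <<'E'
from h import *
print(arm.grip_point_offset)
for c in("top","scene"):
    p,d=arm.snapshot(c); save(c+"0.png",p); np.save(c+"d.npy",d); print(c,{k:v for k,v in arm.camera_info(c).items() if k!="view"})
    for n in "bar_a_mid gauge_pad router cutter fence_top fence_grip push_block pencil".split():
        for r in arm.recognise(n,c):
            w=cam2w(c,r["at"]); print(n,round(r["conf"],2),w.round(3),w2pix(c,w))
E
```

```text
pics
0.0187
top {'vertical_fov': 57.9144071620506, 'cx': 243.96631392721105, 'cy': 187.37074144012405}
bar_a_mid 0.55 [ 0.574 -0.29   0.033] [352, 164]
gauge_pad 0.65 [ 0.492 -0.285 -0.001] [350, 193]
router 0.77 [0.533 0.14  0.   ] [211, 183]
fence_top 0.85 [0.447 0.127 0.037] [215, 210]
fence_grip 0.9 [0.45  0.128 0.04 ] [214, 209]
push_block 0.58 [0.501 0.458 0.019] [106, 196]
pencil 0.57 [ 0.65  -0.098  0.006] [287, 144]
scene {'vertical_fov': 57.98258923868234, 'cx': 260.20319024842917, 'cy': 191.42774853008865}
bar_a_mid 0.9 [ 0.588 -0.304  0.026] [171, 301]
gauge_pad 0.73 [ 0.527 -0.295  0.004] [163, 286]
gauge_pad 0.55 [0.484 0.09  0.055] [270, 192]
gauge_pad 0.26 [0.569 0.142 0.02 ] [302, 208]
gauge_pad 0.17 [ 0.433 -0.285  0.023] [147, 255]
router 0.81 [ 0.554  0.109 -0.001] [290, 216]
cutter 0.46 [ 0.51  -0.296  0.023] [158, 278]
cutter 0.43 [0.565 0.138 0.021] [300, 208]
fence_top 0.57 [0.485 0.09  0.055] [270, 192]
fence_grip 0.63 [0.484 0.093 0.053] [271, 192]
push_block 0.68 [0.521 0.452 0.019] [355, 159]
pencil 0.7 [ 0.67  -0.11   0.006] [259, 282]
pencil 0.68 [ 0.585 -0.306  0.027] [170, 301]
```

```bash
python3 - <<'E'
import cv2,numpy as np
a=cv2.imread("pics/top0.png");b=cv2.imread("pics/scene0.png")
t=cv2.resize(a[90:290,80:420],None,fx=2.3,fy=2.3,interpolation=2);cv2.imwrite("pics/t.png",t);cv2.imwrite("pics/s.png",cv2.resize(b[110:360,80:420],None,fx=2.3,fy=2.3))
E
```

```text
(no output)
```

View pics/t.png

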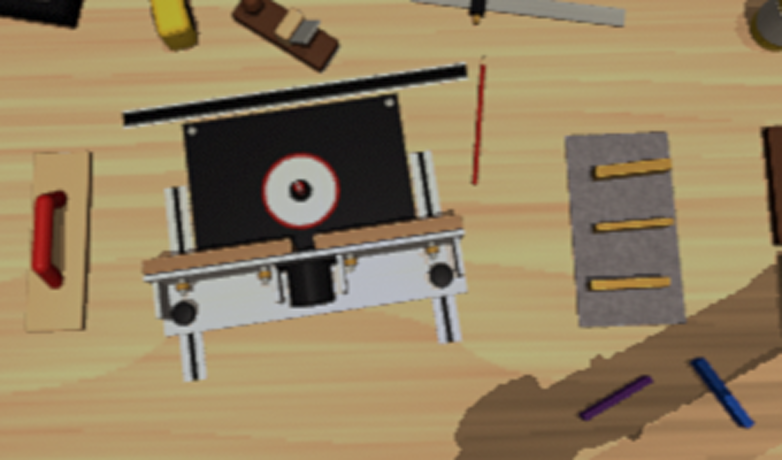

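View pics/s.png

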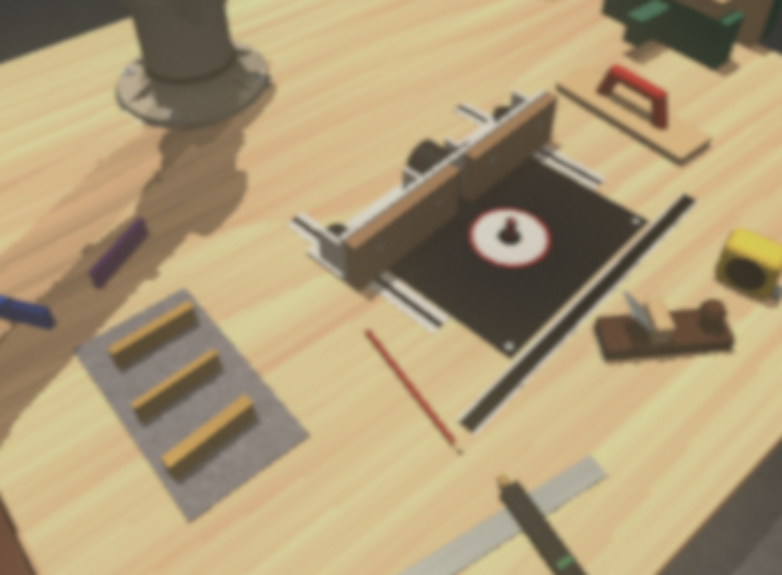

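The top crop shows the three brass bars on the pad at about (630,168), (632,225) and (630,283), with blue and purple decoys off the pad at (722,392) and (615,397). The fence is at (300,245) and the cutter at (300,188). The nearest bar, at (630,283), looks like the middle thickness, so I'll pinch it first.

```bash
cat >> h.py <<'E'
def rect(P):
    (c,s,a)=cv2.minAreaRect((P[:,:2]*1000).astype(np.float32)); return np.round(c,1),np.round(s,1),round(a,1)
E
python3 - <<'E'
from h import *
for c in("top","scene"):
    d=np.load(c+"d.npy"); W=world(c,d); X,Y,Z=W[...,0],W[...,1],W[...,2]
    img=cv2.imread(f"pics/{c}0.png").astype(int); hsv=cv2.cvtColor(img.astype(np.uint8),cv2.COLOR_BGR2HSV)
    yel=(hsv[...,0]>12)&(hsv[...,0]<32)&(hsv[...,1]>130)
    pad=(Z>0.012)&(Z<0.05)&(d>0)&(X>.35)&(X<.7)&(Y<-.2)&(Y>-.4)
    n,l,st,_=cv2.connectedComponentsWithStats((pad&yel if c=="top" else pad).astype(np.uint8))
    for k in range(1,n):
        if st[k,4]>15:
            P=W[l==k]; t=P[P[:,2]>0.025]; print(c,"bar",st[k,4],rect(t if len(t)>5 else P),"zmax",np.percentile(P[:,2],95).round(4))
    red=((hsv[...,0]<8)|(hsv[...,0]>170))&(hsv[...,1]>100)&(X>.4)&(X<.65)&(Y>.03)&(Y<.25)
    for lo,hi in((-.01,.006),(.015,.045)):
        m=red&(Z>lo)&(Z<hi); 
        if m.sum()>3: print(c,"red",lo,m.sum(),rect(W[m]),W[m][:,2].max().round(3))
    m=(Z>.072)&(Z<.09)&(Y>-.15)&(Y<.4)&(X>.38)&(X<.6); P=W[m]; k=np.polyfit(P[:,1],P[:,0],1); print(c,"fence",m.sum(),rect(P),k)
    s=hsv[...,1]; bm=m&(s>70); print(" mdf",bm.sum(),rect(W[bm])); am=m&(s<50); print(" alu",am.sum(),rect(W[am]) if am.sum() else 0)
    m=(Z<.006)&(Z>-.006)&(img.max(-1)<60)&(X>.38)&(X<.7)&(Y>-.05)&(Y<.3);m=cv2.morphologyEx(m.astype(np.uint8),cv2.MORPH_OPEN,np.ones((7,7)))>0; print(" plate",rect(W[m]))
E
```

```text
top bar 191 (array([ 578.5, -297. ]), array([ 15.3, 101.1]), 4.6) zmax 0.0361
top bar 122 (array([ 503.6, -292.8]), array([ 9.3, 99.7]), 3.0) zmax 0.0354
top bar 140 (array([ 426.5, -280.8]), array([99., 12.]), 89.6) zmax 0.0363
top red -0.01 237 (array([567.9, 143.7]), array([106.4, 106.2]), 89.9) 0.006
top red 0.015 15 (array([564.8, 143.7]), array([10.8, 11.5]), 12.0) 0.035
top fence 1307 (array([451.5, 130.6]), array([ 81.3, 400. ]), 6.7) [-0.11771128  0.49165005]
 mdf 805 (array([482.5, 134.5]), array([ 25.2, 400.3]), 8.0)
 alu 489 (array([442.8, 128.8]), array([ 63.4, 396.7]), 6.9)
 plate (array([594.5, 146.3]), array([176.3, 295.7]), 6.5)
scene bar 356 (array([ 427.5, -284. ]), array([16.2, 99.7]), 0.6) zmax 0.0339
scene bar 345 (array([ 504.9, -295.8]), array([11.2, 99. ]), 2.2) zmax 0.0342
scene bar 473 (array([ 579.8, -300.2]), array([17.6, 99.8]), 5.5) zmax 0.0346
scene red -0.01 115 (array([568. , 138.6]), array([108.9, 102.3]), 29.5) 0.003
scene red 0.015 5 (array([569.5, 136.7]), array([3. , 5.7]), 43.0) 0.033
scene fence 978 (array([458.3, 129.3]), array([ 71.3, 401.8]), 6.6) [-0.11895073  0.49555257]
 mdf 688 (array([461.6, 129.7]), array([ 64.6, 401.8]), 6.6)
 alu 230 (array([465.2, 124.4]), array([ 17.4, 390. ]), 6.9)
 plate (array([639.4, 153.3]), array([23.2, 59.2]), 41.2)
```

```bash
cat >> h.py <<'E'
def goto(x,y,z,yaw):
    """cm shift in tool axes and rotvec about tool z so that tool y is along world dir yaw (mod pi)"""
    s=arm.read_state(); R=np.array(s["ee_rot"]); p=np.array(s["position"])
    zt=np.array([0,0,-1.]); out=[]
    for a in(yaw,yaw+np.pi):
        yt=np.array([np.cos(a),np.sin(a),0]); T=np.stack([np.cross(yt,zt),yt,zt],1)
        out.append(cv2.Rodrigues(R.T@T)[0].ravel())
    r=min(out,key=np.linalg.norm)
    print("t",s["time_s"],"pos",p.round(4),"shift",(R.T@(np.array([x,y,z])-p)*100).round(2),"rot",r.round(3),"other",max(out,key=np.linalg.norm).round(3),"q7",round(s["joint_pos"][6],2),"gap",s["finger_gap"],"F",np.round(s["force"],1))
E
python3 - <<'E'
from h import *
print(np.round(arm.read_state()["ee_rot"],3))
goto(.427,-.270,.12,0)
E
```

```text
[[ 0.906  0.423 -0.   ]
 [ 0.423 -0.906  0.   ]
 [-0.    -0.    -1.   ]]
t 0.9 pos [ 0.2644 -0.5663  0.2313] shift [ 27.27 -19.97  11.13] rot [-0.    -0.    -1.134] other [-0.     0.     2.008] q7 -0.05 gap 0.08517786846177082 F [-0.4 -0.3  0. ]
```

Call:
carry_out([
  [4, -3, 1, 0, 0, -0.15, 8.5],
  [8, -6, 3, 0, 0, -0.3, 8.5],
  [12, -9, 5, 0, 0, -0.46, 8.5],
  [16, -12, 7, 0, 0, -0.62, 8.5],
  [20, -15, 8.5, 0, 0, -0.78, 8.5],
  [24, -18, 10, 0, 0, -0.95, 8.5],
  [27.3, -20, 11.1, 0, 0, -1.134, 8.5],
  [27.3, -20, 11.1, 0, 0, -1.134, 8.5],
])

```text
time_s: 1.9
position: [0.4287, -0.2659, 0.1197]
ee_rot: [[-0.008, 1.0, -0.0], [1.0, 0.008, 0.002], [0.002, -0.0, -1.0]]
force: [-0.3, -0.3, 0.7]
finger_gap: 0.0848
grip_force: 0.0
```

```bash
python3 - <<'E'
from h import *
i=arm.camera_info("wrist"); p,d=arm.snapshot("wrist"); save("w1.png",p)
f=192/np.tan(np.radians(i["vertical_fov"]/2)); V=np.array(i["view"]); Wi=np.linalg.inv(V)
v,u=np.mgrid[0:384,0:512]; dx=u-i["cx"]; dy=v-i["cy"]; r=np.hypot(dx,dy)+1e-9; t=np.tan(np.minimum(r/f,1.4))
P=np.stack([dx/r*t*d,-dy/r*t*d,-d,np.ones_like(d)],-1)@Wi.T
m=(d>0)&(P[...,2]>.024)&(P[...,2]<.045)&(P[...,0]>.36)&(P[...,0]<.65)&(P[...,1]<-.2)&(P[...,1]>-.37)
n,l,st,_=cv2.connectedComponentsWithStats(m.astype(np.uint8))
for k in range(1,n):
    if st[k,4]>60: print(st[k,4],rect(P[l==k]),np.median(P[l==k][:,2]))
goto(.427,-.27,.023,0)
E
```

```text
1628 (array([ 425.9, -285.3]), array([ 12. , 100.1]), 1.3) 0.03294146490502774
1114 (array([ 502.6, -296.5]), array([10.2, 99.8]), 2.8) 0.03265547856373477
1656 (array([ 577.4, -301.9]), array([ 16.3, 100.9]), 4.8) 0.032695364718594674
t 1.95 pos [ 0.4277 -0.2683  0.1202] shift [-0.17 -0.07  9.72] rot [-0.    -0.001  0.002] other [ 1.000e-03 -0.000e+00 -3.139e+00] q7 0.43 gap 0.08524491276993203 F [-0.1 -0.6  0.5]
```

View pics/w1.png

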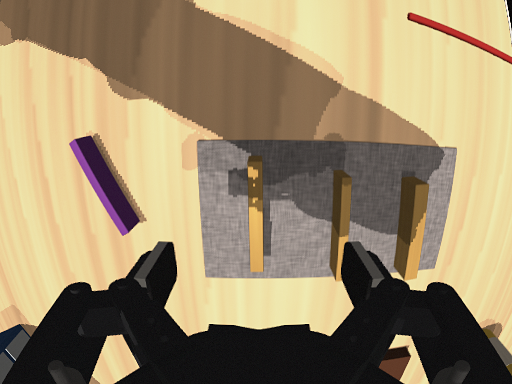

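The wrist view shows the three brass bars at (256,215), (341,225) and (411,230) and the purple decoy at (105,185). The nearest bar reads 12.0 mm across, so I'll pinch it near its +y end.

Call:
carry_out([
  [0.2, -0.2, 4, 0, 0, -0.02, 5],
  [0.3, -0.2, 8, 0, 0, -0.02, 5],
  [0.3, -0.2, 10.7, 0, 0, -0.02, 5],
  [0.3, -0.2, 10.7, 0, 0, -0.02, 5],
  [0.3, -0.2, 10.7, 0, 0, -0.02, 0],
  [0.3, -0.2, 10.7, 0, 0, -0.02, 0],
  [0.3, -0.2, 10.7, 0, 0, -0.02, 0],
  [0.3, -0.2, 10.7, 0, 0, -0.02, 0],
], grip_force=50)

```text
time_s: 2.95
position: [0.4263, -0.2675, 0.0149]
ee_rot: [[-0.02, 1.0, 0.002], [1.0, 0.02, -0.002], [-0.002, 0.002, -1.0]]
force: [-0.9, 0.7, 6.6]
finger_gap: 0.0108
grip_force: 49.9
```

Call:
carry_out([
  [0, 0, 0, 0, 0, 0, 0],
  [0, 0, 0, 0, 0, 0, 0],
])

```text
time_s: 3.2
position: [0.4263, -0.2675, 0.015]
ee_rot: [[-0.02, 1.0, 0.003], [1.0, 0.02, -0.002], [-0.002, 0.002, -1.0]]
force: [-1.1, -0.7, 7.8]
finger_gap: 0.0111
grip_force: 49.9
```

```bash
python3 - <<'E'
from h import *
for _ in range(4):
    s=arm.read_state(); print(s["time_s"],s["finger_gap"],s["grip_force"],s["position"],np.round(s["force"],1)); arm.snapshot("wrist")
E
```

```text
3.2 0.01108397133914889 49.901023507118225 [ 0.42627604 -0.26750374  0.01495117] [-1.1 -0.7  7.8]
3.25 0.010963835418703216 49.90042269229889 [ 0.4262794  -0.26746996  0.01494356] [-1.1 -0.1  6.4]
3.3 0.010878239637678686 49.900973439216614 [ 0.42627403 -0.26749213  0.01495319] [-0.8 -0.2  7. ]
3.35 0.010932167012920446 49.901023507118225 [ 0.42627275 -0.26751015  0.0149687 ] [-0.8 -1.1  7.2]
```

Call:
carry_out([
  [0, 0, 0, 0, 0, 0, 0],
  [0, 0, 0, 0, 0, 0, 0],
  [0, 0, 0, 0, 0, 0, 0],
], grip_force=20)

```text
time_s: 3.78
position: [0.4263, -0.2675, 0.015]
ee_rot: [[-0.02, 1.0, 0.002], [1.0, 0.02, -0.002], [-0.002, 0.002, -1.0]]
force: [-0.6, 0.7, 6.9]
finger_gap: 0.0109
grip_force: 49.9
```

Call:
carry_out([
  [0, 0, 0, 0, 0, 0, 5],
  [0, 0, 0, 0, 0, 0, 5],
  [0, 0, -4, 0, 0, 0, 5],
  [-0.4, 4, -5, 0, 0, -0.03, 5],
  [-0.9, 7.7, -5, 0, 0, -0.03, 5],
  [-0.9, 7.7, -5, 0, 0, -0.03, 5],
])

```text
time_s: 4.53
position: [0.5048, -0.2732, 0.0634]
ee_rot: [[-0.052, 0.999, 0.002], [0.999, 0.052, 0.001], [0.001, 0.002, -1.0]]
force: [-0.0, -0.0, -0.2]
finger_gap: 0.0502
grip_force: 0.0
```

```bash
python3 - <<'E'
from h import *
goto(.503,-.285,.015,.045)
E
```

```text
t 4.525 pos [ 0.5048 -0.2732  0.0634] shift [-1.17 -0.25  4.83] rot [ 0.002 -0.001  0.007] other [ 1.000e-03  3.000e-03 -3.135e+00] q7 0.37 gap 0.05021868571489664 F [-0.  -0.  -0.2]
```

Call:
carry_out([
  [-1.2, -0.2, 2.5, 0, 0, 0, 4],
  [-1.2, -0.2, 4.6, 0, 0, 0, 3],
  [-1.2, -0.2, 4.6, 0, 0, 0, 3],
  [-1.2, -0.2, 4.6, 0, 0, 0, 0],
  [-1.2, -0.2, 4.6, 0, 0, 0, 0],
  [-1.2, -0.2, 4.6, 0, 0, 0, 0],
  [-1.2, -0.2, 4.6, 0, 0, 0, 0],
], grip_force=20)

```text
time_s: 5.4
position: [0.5014, -0.2861, 0.0182]
ee_rot: [[-0.05, 0.999, 0.001], [0.999, 0.05, -0.0], [-0.001, 0.001, -1.0]]
force: [-1.1, 1.3, 6.2]
finger_gap: 0.0081
grip_force: 26.4
```

The pinches read 10.9 mm on the nearest bar and 8.1 mm on the middle one. With a gauge bias of about -1 mm, the nearest bar is the 12 mm one. I'll release this bar and go back to it.

Call:
carry_out([
  [0, 0, 0, 0, 0, 0, 5],
  [0, 0, 0, 0, 0, 0, 5],
  [0, 0, -4.5, 0, 0, 0, 5],
  [1, -3.5, -4.5, 0, 0, 0.03, 5],
  [2.2, -7.4, -4.5, 0, 0, 0.03, 5],
  [2.2, -7.4, -4.5, 0, 0, 0.03, 5],
])

```text
time_s: 6.15
position: [0.4229, -0.2676, 0.0619]
ee_rot: [[-0.018, 1.0, -0.003], [1.0, 0.018, 0.0], [0.0, -0.003, -1.0]]
force: [0.6, 0.1, 0.1]
finger_gap: 0.05
grip_force: 0.0
```

```bash
python3 - <<'E'
from h import *
goto(.4263,-.2675,.014,.02)
E
```

```text
t 6.15 pos [ 0.4229 -0.2676  0.0619] shift [0.01 0.36 4.78] rot [-0.003 -0.    -0.002] other [-0.     0.004  3.14 ] q7 0.42 gap 0.05000175087718072 F [0.6 0.1 0.1]
```

Call:
carry_out([
  [0, 0.3, 2.5, 0, 0, 0, 4],
  [0, 0.3, 4.7, 0, 0, 0, 3],
  [0, 0.3, 4.7, 0, 0, 0, 3],
  [0, 0.3, 4.7, 0, 0, 0, 0],
  [0, 0.3, 4.7, 0, 0, 0, 0],
  [0, 0.3, 4.7, 0, 0, 0, 0],
  [0, 0.3, 4.7, 0, 0, 0, 0],
], grip_force=60)

```text
time_s: 7.02
position: [0.4297, -0.2681, 0.0161]
ee_rot: [[-0.02, 1.0, 0.002], [1.0, 0.02, -0.001], [-0.001, 0.002, -1.0]]
force: [-0.1, 0.7, 4.8]
finger_gap: 0.0107
grip_force: 62.0
```

Call:
carry_out([
  [0, 0, -2, 0, 0, 0, 0],
  [0, 0, -5, 0, 0, 0, 0],
  [0, 0, -9, 0, 0, 0, 0],
  [0, 0, -14, 0, 0, 0, 0],
  [0, 0, -14, 0, 0, 0, 0],
])

```text
time_s: 7.65
position: [0.431, -0.2689, 0.1592]
ee_rot: [[-0.02, 1.0, 0.006], [1.0, 0.02, -0.004], [-0.004, 0.006, -1.0]]
force: [0.8, -0.2, -2.6]
finger_gap: 0.0104
grip_force: 61.2
```

```bash
python3 - <<'E'
from h import *
a=np.radians(6.75);ex=np.array([np.cos(a),np.sin(a)]);ey=np.array([-ex[1],ex[0]])
c=np.array([.567,.1415]); g=c-.034*ex+.030*ey; print(g)
goto(*g,.15,a)
E
```

```text
[0.52970955 0.16729578]
t 7.65 pos [ 0.431  -0.2689  0.1592] shift [43.42 10.73  0.8 ] rot [ 0.006  0.005 -0.098] other [ 0.007 -0.009  3.044] q7 0.45 gap 0.010415282010900449 F [ 0.8 -0.2 -2.6]
```

Call:
carry_out([
  [4, 1, 0, 0, 0, 0, 0],
  [10, 2.5, 0, 0, 0, -0.03, 0],
  [16, 4, 0, 0, 0, -0.06, 0],
  [22, 5.5, 0, 0, 0, -0.08, 0],
  [28, 7, 0, 0, 0, -0.098, 0],
  [34, 8.5, 0, 0, 0, -0.098, 0],
  [39.5, 9.8, 0, 0, 0, -0.098, 0],
  [43.4, 10.7, 0, 0, 0, -0.098, 0],
])

```text
time_s: 8.65
position: [0.5263, 0.171, 0.1538]
ee_rot: [[-0.12, 0.993, -0.002], [0.993, 0.12, 0.0], [0.001, -0.002, -1.0]]
force: [0.7, -1.1, -2.2]
finger_gap: 0.0103
grip_force: 61.2
```

Call:
carry_out([
  [0, 0, 0, 0, 0, 0, 0],
  [0, 0, 0, 0, 0, 0, 0],
])

```text
time_s: 8.9
position: [0.5266, 0.1674, 0.1539]
ee_rot: [[-0.118, 0.993, -0.002], [0.993, 0.118, -0.001], [-0.001, -0.002, -1.0]]
force: [-0.1, -1.1, -2.7]
finger_gap: 0.0103
grip_force: 61.1
```

```bash
cat >> h.py <<'E'
def wristcloud(n):
    i=arm.camera_info("wrist"); p,d=arm.snapshot("wrist"); save(n,p)
    f=192/np.tan(np.radians(i["vertical_fov"]/2)); Wi=np.linalg.inv(np.array(i["view"]))
    v,u=np.mgrid[0:384,0:512]; dx=u-i["cx"]; dy=v-i["cy"]; r=np.hypot(dx,dy)+1e-9; t=np.tan(np.minimum(r/f,1.4))
    P=np.stack([dx/r*t*d,-dy/r*t*d,-d,np.ones_like(d)],-1)@Wi.T
    P[d<=0]=np.nan; return p,P[...,:3]
E
python3 - <<'E'
from h import *
p,P=wristcloud("w2.png"); np.save("w2.npy",P)
hsv=cv2.cvtColor(p,cv2.COLOR_RGB2HSV); X,Y,Z=P[...,0],P[...,1],P[...,2]
red=((hsv[...,0]<8)|(hsv[...,0]>170))&(hsv[...,1]>100)&(X>.48)&(X<.65)&(Y>.03)&(Y<.25)
for lo,hi in((-.01,.006),(.01,.045)):
    m=red&(Z>lo)&(Z<hi); print(m.sum(),rect(P[m]) if m.sum()>3 else 0)
m=(Z>.072)&(Z<.09)&(X>.38)&(X<.53)&(Y>-.1)&(Y<.35); print("fence",m.sum(),rect(P[m]))
goto(.5297,.1673,.0135,.1178)
E
```

```text
929 (array([570.8, 147. ]), array([ 88.7, 105.1]), 59.5)
164 (array([565.6, 140.9]), array([11.3, 12.7]), 7.2)
fence 9326 (array([446.3, 200.9]), array([ 73.7, 234.5]), 6.1)
t 8.95 pos [0.5268 0.1667 0.1542] shift [ 0.04  0.32 14.07] rot [-0.002  0.001 -0.001] other [2.00e-03 3.00e-03 3.14e+00] q7 -0.42 gap 0.009932541131780133 F [ 0.2 -1.4 -2.3]
```

View pics/w2.png

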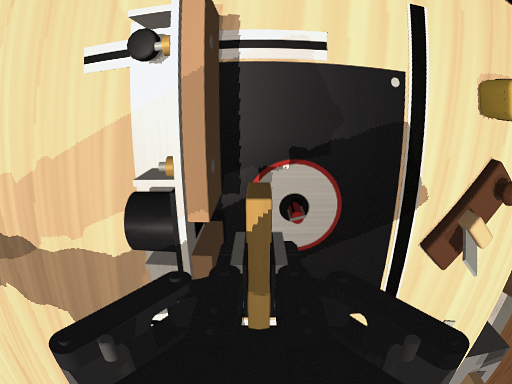

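The wrist view shows the held bar at (258,250), parallel to the fence face at (200,110), with the cutter clear of it at (297,212). I'll lower it here.

Call:
carry_out([
  [0, 0.35, 4, 0, 0, 0, 0],
  [0, 0.35, 8, 0, 0, 0, 0],
  [0, 0.35, 11, 0, 0, 0, 0],
  [0, 0.35, 12.8, 0, 0, 0, 0],
  [0, 0.35, 13.4, 0, 0, 0, 0],
  [0, 0.35, 13.7, 0, 0, 0, 0],
  [0, 0.35, 13.9, 0, 0, 0, 0],
  [0, 0.35, 13.9, 0, 0, 0, 0],
])

```text
time_s: 9.95
position: [0.5324, 0.1692, 0.0177]
ee_rot: [[-0.117, 0.993, 0.004], [0.993, 0.117, 0.001], [0.001, 0.004, -1.0]]
force: [4.8, 0.4, 1.2]
finger_gap: 0.0099
grip_force: 61.3
```

Call:
carry_out([
  [0, 0.4, 0, 0, 0, 0, 0],
  [0, 0.4, 0.1, 0, 0, 0, 0],
  [0, 0.4, 0.1, 0, 0, 0, 0],
])

```text
time_s: 10.32
position: [0.5341, 0.1692, 0.0149]
ee_rot: [[-0.118, 0.993, -0.001], [0.993, 0.118, -0.0], [-0.0, -0.001, -1.0]]
force: [-0.2, -1.3, -1.8]
finger_gap: 0.0107
grip_force: 61.0
```

```bash
python3 - <<'E'
from h import *
p,d=arm.snapshot("scene"); save("s2.png",cv2.resize(p[130:270,220:390],None,fx=4,fy=4))
goto(.5307,.167,.0135,.1178); print(arm.read_state()["moment"])
E
```

```text
t 10.375 pos [0.5342 0.1692 0.015 ] shift [-0.17 -0.38  0.15] rot [-0.001  0.     0.   ] other [-0.000e+00 -1.000e-03 -3.141e+00] q7 -0.51 gap 0.01057305196015524 F [ 0.6 -0.8 -1.9]
[ 0.08425864 -0.0597889  -0.04212786]
```

View pics/s2.png

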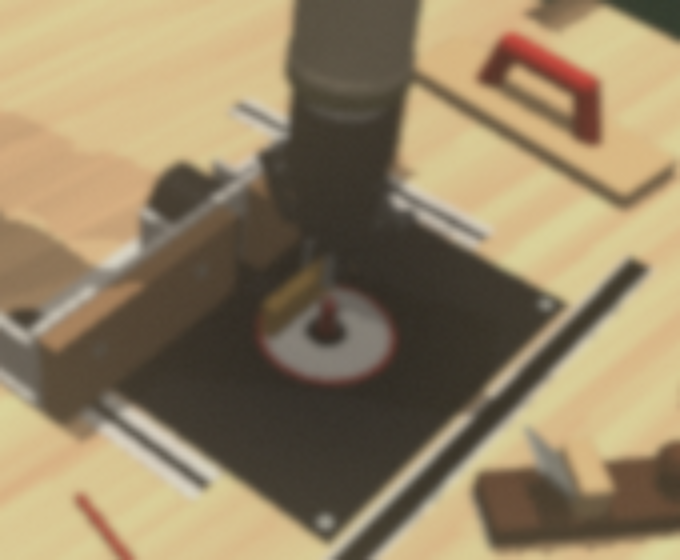

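The scene view shows the bar held level between the fence and the cutter, just above the plate, at (295,290). The push block and pencil have not moved.

Call:
carry_out([
  [0, 0, 0.1, 0, 0, 0, 0],
  [0, 0, 0.2, 0, 0, 0, 0],
  [0, 0, 0.3, 0, 0, 0, 0],
  [0, 0, 0.3, 0, 0, 0, 0],
])

```text
time_s: 10.88
position: [0.5352, 0.1694, 0.0132]
ee_rot: [[-0.118, 0.993, 0.001], [0.993, 0.118, 0.0], [0.0, 0.001, -1.0]]
force: [-0.6, -1.1, 4.9]
finger_gap: 0.0103
grip_force: 62.1
```

Call:
carry_out([
  [0, 0, 0, 0, 0, 0, 2.4],
  [0, 0, 0, 0, 0, 0, 2.4],
  [0, 0, 0, 0, 0, 0, 2.4],
  [0, 0, -1, 0, 0, 0, 2.4],
  [0, 0, -4, 0, 0, 0, 2.4],
  [0, 0, -9, 0, 0, 0, 2.4],
  [0, 0, -14, 0, 0, 0, 2.4],
  [0, 0, -14, 0, 0, 0, 2.4],
])

```text
time_s: 11.88
position: [0.5361, 0.1705, 0.1567]
ee_rot: [[-0.118, 0.993, 0.006], [0.993, 0.118, 0.002], [0.001, 0.006, -1.0]]
force: [-0.1, 0.3, -1.3]
finger_gap: 0.0241
grip_force: 0.0
```

```bash
cat > m.py <<'E'
from h import *
import sys
def run(n):
    p,P=wristcloud(n); X,Y,Z=P[...,0],P[...,1],P[...,2]
    a=np.radians(6.75);ex=np.array([np.cos(a),np.sin(a)]);ey=np.array([-ex[1],ex[0]]);c=np.array([.566,.141])
    rx=(P[...,:2]-c)@ex; ry=(P[...,:2]-c)@ey
    m=(Z>.02)&(Z<.045)&(rx>-.065)&(rx<-.009)&(abs(ry)<.08); 
    if m.sum()>5: print("bar router",rect(np.stack([rx[m],ry[m]],1)),np.nanmedian(Z[m]))
    m=(Z>.07)&(Z<.09)&(rx>-.12)&(rx<0)&(abs(ry)<.2)
    for y0 in(-.15,-.11,-.09,-.07,.07,.09,.11):
        k=m&(abs(ry-y0)<.008); 
        if k.sum()>5: print(y0,k.sum(),"rx 2..98%",np.percentile(rx[k],[2,98]).round(4),"z",np.nanmedian(Z[k]).round(4))
    return c,ex,ey
E
python3 - <<'E'
from m import *
c,ex,ey=run("w3.png")
g=c-.085*ex-.09*ey; goto(*g,.15,.1178)
E
```

```text
bar router (array([-27.5,  14.9]), array([99.3, 11.6]), 89.6) 0.029892753747624845
0.07 719 rx 2..98% [-0.1052 -0.0795] z 0.0799
0.09 741 rx 2..98% [-0.1051 -0.0795] z 0.0799
0.11 750 rx 2..98% [-0.105  -0.0796] z 0.0799
t 11.925 pos [0.535  0.1697 0.1542] shift [-12.21  -5.77   0.4 ] rot [ 0.003 -0.     0.001] other [ 0.     0.004 -3.141] q7 -0.43 gap 0.0237370576596662 F [ 0.8  0.2 -1. ]
```

Call:
carry_out([
  [-3, -1.6, 0, 0, 0, 0, 6],
  [-7, -3.8, 0, 0, 0, 0, 6],
  [-11, -6, 0, 0, 0, 0, 6],
  [-12.2, -6.5, 0, 0, 0, 0, 6],
  [-12.2, -6.5, 0, 0, 0, 0, 6],
])

```text
time_s: 12.55
position: [0.4838, 0.0397, 0.1515]
ee_rot: [[-0.116, 0.993, -0.002], [0.993, 0.116, -0.0], [0.0, -0.002, -1.0]]
force: [-0.4, -1.1, 0.1]
finger_gap: 0.0598
grip_force: 0.0
```

```bash
python3 - <<'E'
from m import *
c,ex,ey=run("w4.png")
g=c-.092*ex-.09*ey; goto(*g,.045,.1178)
E
```

```text
bar router (array([-27.6,  14.4]), array([100. ,  13.1]), 89.8) 0.029947328649781835
-0.15 486 rx 2..98% [-0.1056 -0.0798] z 0.0799
-0.11 576 rx 2..98% [-0.1056 -0.0805] z 0.08
-0.09 639 rx 2..98% [-0.1052 -0.0802] z 0.0799
-0.07 693 rx 2..98% [-0.1056 -0.0805] z 0.08
0.07 20 rx 2..98% [-0.1048 -0.0807] z 0.0796
t 12.6 pos [0.4842 0.041  0.1518] shift [-0.04  0.11 10.68] rot [-0.001 -0.001  0.   ] other [ 1.000e-03 -1.000e-03 -3.141e+00] q7 -0.13 gap 0.05986675165042804 F [-0.4  0.5 -0.4]
```

Call:
carry_out([
  [0, 0, 4, 0, 0, 0, 6],
  [0, 0, 8, 0, 0, 0, 6],
  [0, 0, 10.7, 0, 0, 0, 6],
  [0, 0, 10.7, 0, 0, 0, 6],
  [0, 0, 10.7, 0, 0, 0, 2],
  [0, 0, 10.7, 0, 0, 0, 2],
  [0, 0, 10.7, 0, 0, 0, 2],
  [0, 0, 10.7, 0, 0, 0, 2],
], grip_force=30)

```text
time_s: 13.6
position: [0.4855, 0.041, 0.0467]
ee_rot: [[-0.118, 0.993, 0.003], [0.993, 0.118, 0.0], [0.0, 0.003, -1.0]]
force: [-1.4, 1.4, 6.8]
finger_gap: 0.0254
grip_force: 32.7
```

Call:
carry_out([
  [0, 0.4, 0, 0, 0, 0, 2],
  [0, 1, 0, 0, 0, 0, 2],
  [0, 1.6, 0, 0, 0, 0, 2],
  [0, 2.2, 0, 0, 0, 0, 2],
  [0, 2.8, 0, 0, 0, 0, 2],
  [0, 3.4, 0, 0, 0, 0, 2],
  [0, 3.8, 0, 0, 0, 0, 2],
  [0, 3.8, 0, 0, 0, 0, 2],
])

```text
time_s: 14.6
position: [0.5231, 0.0455, 0.0468]
ee_rot: [[-0.118, 0.993, 0.002], [0.993, 0.118, 0.0], [0.0, 0.002, -1.0]]
force: [-1.8, 0.6, 8.0]
finger_gap: 0.0255
grip_force: 32.8
```

```bash
python3 - <<'E'
from m import *
c,ex,ey=run("w5.png"); s=arm.read_state(); print((np.array(s["position"])[:2]-c)@ex,(np.array(s["position"])[:2]-c)@ey,np.array(s["force"])[:2]@ex)
E
```

```text
bar router (array([-41.5, -16.7]), array([125.9,  40.4]), 89.9) 0.030058912812993832
-0.11 1226 rx 2..98% [-0.0669 -0.0422] z 0.08
-0.09 2352 rx 2..98% [-0.0796 -0.0296] z 0.0801
-0.07 2163 rx 2..98% [-0.0672 -0.0417] z 0.08
-0.05382499485044854 -0.08984356255401152 -1.6243092456237278
```

Call:
carry_out([
  [0, 0.4, 0, 0, 0, 0, 2],
  [0, 0.8, 0, 0, 0, 0, 2],
  [0, 1.1, 0, 0, 0, 0, 2],
  [0, 1.4, 0, 0, 0, 0, 2],
  [0, 1.6, 0, 0, 0, 0, 2],
  [0, 1.8, 0, 0, 0, 0, 2],
])

```text
time_s: 15.4
position: [0.5399, 0.0474, 0.0467]
ee_rot: [[-0.118, 0.993, 0.0], [0.993, 0.118, -0.0], [-0.0, 0.0, -1.0]]
force: [-8.6, 0.8, 12.7]
finger_gap: 0.0256
grip_force: 33.8
```

```bash
cat > q.py <<'E'
from m import *
c,ex,ey=run("wq.png"); s=arm.read_state(); print((np.array(s["position"])[:2]-c)@ex,np.array(s["force"])[:2]@ex,s["force"])
E
python3 q.py
```

```text
bar router (array([-38.5, -18. ]), array([ 52.6, 123.9]), 0.1) 0.030160701524085398
-0.11 1232 rx 2..98% [-0.05   -0.0253] z 0.08
-0.09 2355 rx 2..98% [-0.0624 -0.0126] z 0.0801
-0.07 2165 rx 2..98% [-0.0503 -0.0248] z 0.08
-0.036646064610766096 -7.29403090830462 [-7.56901562  1.89318257 10.56713336]
```

Call:
carry_out([
  [0, 0.1, 0, 0, 0, 0, 2],
  [0, 0.2, 0, 0, 0, 0, 2],
  [0, 0.3, 0, 0, 0, 0, 2],
  [0, 0.3, 0, 0, 0, 0, 2],
])

```text
time_s: 15.95
position: [0.543, 0.0478, 0.0467]
ee_rot: [[-0.118, 0.993, 0.0], [0.993, 0.118, -0.0], [-0.0, 0.0, -1.0]]
force: [-6.9, 1.1, 10.8]
finger_gap: 0.0255
grip_force: 33.6
```

Call:
carry_out([
  [0, 0.04, 0, 0, 0, 0, 2],
  [0, 0.08, 0, 0, 0, 0, 2],
  [0, 0.08, 0, 0, 0, 0, 2],
])

```text
time_s: 16.32
position: [0.5437, 0.0479, 0.0468]
ee_rot: [[-0.118, 0.993, 0.0], [0.993, 0.118, -0.0], [-0.0, 0.0, -1.0]]
force: [-7.4, 1.6, 10.6]
finger_gap: 0.0253
grip_force: 33.6
```

```bash
python3 q.py
```

```text
bar router (array([-36.9, -17.8]), array([ 56. , 122.9]), 0.1) 0.03020256328526466
-0.11 1237 rx 2..98% [-0.0462 -0.0214] z 0.08
-0.09 2350 rx 2..98% [-0.0586 -0.0086] z 0.0802
-0.07 2167 rx 2..98% [-0.0466 -0.0209] z 0.08
-0.033106434472781505 -7.516130699966204 [-7.78735125  1.84828147 11.08695167]
```

Call:
carry_out([
  [0, 0.03, 0, 0, 0, 0, 2],
  [0, 0.06, 0, 0, 0, 0, 2],
  [0, 0.06, 0, 0, 0, 0, 2],
])

```text
time_s: 16.75
position: [0.5443, 0.048, 0.0468]
ee_rot: [[-0.118, 0.993, 0.0], [0.993, 0.118, -0.0], [-0.0, 0.0, -1.0]]
force: [-7.5, 0.6, 10.5]
finger_gap: 0.0256
grip_force: 33.6
```

Call:
carry_out([
  [0, 0.03, 0, 0, 0, 0, 2],
  [0, 0.03, 0, 0, 0, 0, 2],
])

```text
time_s: 17.0
position: [0.5446, 0.048, 0.0467]
ee_rot: [[-0.118, 0.993, 0.0], [0.993, 0.118, -0.0], [-0.0, 0.0, -1.0]]
force: [-6.9, 0.9, 11.2]
finger_gap: 0.0259
grip_force: 33.6
```

Call:
carry_out([
  [0, 0.03, 0, 0, 0, 0, 2],
  [0, 0.03, 0, 0, 0, 0, 2],
])

```text
time_s: 17.25
position: [0.5447, 0.048, 0.0468]
ee_rot: [[-0.118, 0.993, 0.0], [0.993, 0.118, -0.0], [-0.0, -0.0, -1.0]]
force: [-8.7, 0.4, 12.4]
finger_gap: 0.0259
grip_force: 33.8
```

Call:
carry_out([
  [0, 0.03, 0, 0, 0, 0, 2],
  [0, 0.03, 0, 0, 0, 0, 2],
])

```text
time_s: 17.5
position: [0.5447, 0.048, 0.0468]
ee_rot: [[-0.118, 0.993, -0.001], [0.993, 0.118, -0.0], [-0.0, -0.001, -1.0]]
force: [-9.3, 0.5, 12.7]
finger_gap: 0.0257
grip_force: 34.0
```

Call:
carry_out([
  [0, 0.03, 0, 0, 0, 0, 2],
  [0, 0.03, 0, 0, 0, 0, 2],
])

```text
time_s: 17.75
position: [0.5448, 0.048, 0.0468]
ee_rot: [[-0.118, 0.993, -0.001], [0.993, 0.118, -0.001], [-0.0, -0.001, -1.0]]
force: [-11.3, 0.6, 13.7]
finger_gap: 0.0253
grip_force: 34.2
```

Call:
carry_out([
  [0, 0.03, 0, 0, 0, 0, 2],
  [0, 0.06, 0, 0, 0, 0, 2],
  [0, 0.06, 0, 0, 0, 0, 2],
])

```text
time_s: 18.12
position: [0.5448, 0.048, 0.0467]
ee_rot: [[-0.118, 0.993, -0.002], [0.993, 0.118, -0.001], [-0.001, -0.002, -1.0]]
force: [-14.6, 0.3, 17.2]
finger_gap: 0.0256
grip_force: 34.7
```

Now pressing about 7 to 8 N above the sliding drag. I'll hold it for over a second.

Call:
carry_out([
  [0, 0.01, 0, 0, 0, 0, 2],
  [0, 0.01, 0, 0, 0, 0, 2],
  [0, 0.01, 0, 0, 0, 0, 2],
  [0, 0.01, 0, 0, 0, 0, 2],
  [0, 0.01, 0, 0, 0, 0, 2],
  [0, 0.01, 0, 0, 0, 0, 2],
  [0, 0.01, 0, 0, 0, 0, 2],
  [0, 0.01, 0, 0, 0, 0, 2],
])

```text
time_s: 19.12
position: [0.5448, 0.048, 0.0468]
ee_rot: [[-0.118, 0.993, -0.002], [0.993, 0.118, -0.001], [-0.001, -0.002, -1.0]]
force: [-15.6, 0.2, 17.5]
finger_gap: 0.0259
grip_force: 34.8
```

Call:
carry_out([
  [0, 0.01, 0, 0, 0, 0, 2],
  [0, 0.01, 0, 0, 0, 0, 2],
  [0, 0.01, 0, 0, 0, 0, 2],
])

```text
time_s: 19.5
position: [0.5448, 0.048, 0.0468]
ee_rot: [[-0.118, 0.993, -0.002], [0.993, 0.118, -0.001], [-0.001, -0.003, -1.0]]
force: [-15.9, 0.5, 17.7]
finger_gap: 0.0253
grip_force: 34.9
```

Call:
carry_out([
  [0, -0.04, 0, 0, 0, 0, 2],
  [0, -0.08, 0, 0, 0, 0, 2],
  [0, -0.12, 0, 0, 0, 0, 2],
  [0, -0.12, 0, 0, 0, 0, 2],
])

```text
time_s: 20.0
position: [0.5448, 0.0481, 0.0468]
ee_rot: [[-0.118, 0.993, -0.0], [0.993, 0.118, -0.0], [-0.0, -0.0, -1.0]]
force: [-8.4, 0.9, 11.7]
finger_gap: 0.0255
grip_force: 33.9
```

Call:
carry_out([
  [0, -0.12, 0, 0, 0, 0, 2.8],
  [0, -0.12, 0, 0, 0, 0, 3.5],
  [0, -0.12, 0, 0, 0, 0, 4.5],
  [0, -0.12, 0, 0, 0, 0, 5],
  [0, -0.12, 0, 0, 0, 0, 5],
  [0, -0.12, -3, 0, 0, 0, 5],
  [0, -0.12, -7, 0, 0, 0, 5],
  [0, -0.12, -12, 0, 0, 0, 5],
])

```text
time_s: 21.0
position: [0.5433, 0.0473, 0.1658]
ee_rot: [[-0.118, 0.993, -0.002], [0.993, 0.118, 0.0], [0.0, -0.002, -1.0]]
force: [-0.1, -0.8, -0.0]
finger_gap: 0.0498
grip_force: 0.0
```

```bash
python3 q.py
```

```text
bar router (array([-36.9,  -0. ]), array([ 55.8, 159.2]), 0.0) 0.030173769582817478
-0.15 431 rx 2..98% [-0.0453 -0.0198] z 0.0799
-0.11 534 rx 2..98% [-0.0454 -0.0199] z 0.0799
-0.09 562 rx 2..98% [-0.0451 -0.0202] z 0.0799
-0.07 599 rx 2..98% [-0.0456 -0.0204] z 0.0801
0.07 226 rx 2..98% [-0.0449 -0.0201] z 0.0801
-0.02990953804286669 3.363675836036921 [3.21450571 1.45869834 5.92394634]
```

View pics/wq.png

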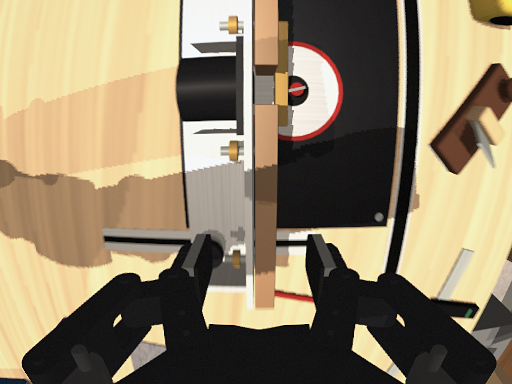

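The wrist view shows the bar at (284,85) between the fence face and the cutter at (297,90). The fence front sits at -20.0 mm, as expected for 12 mm. I'll check the other two bars and then hand in.

```bash
python3 - <<'E'
from h import *
p,d=arm.snapshot("scene"); W=world("scene",d); X,Y,Z=W[...,0],W[...,1],W[...,2]
m=(Z>.012)&(Z<.05)&(X>.35)&(X<.7)&(Y<-.2)&(Y>-.4); n,l,st,_=cv2.connectedComponentsWithStats(m.astype(np.uint8)); ok=0
for k in range(1,n):
    if st[k,4]>50:
        z=np.percentile(W[l==k][:,2],95); print(rect(W[l==k]),z); ok+=z>.028
if ok==2: print(arm.finish_job())
E
```

```text
(array([ 502.7, -295.8]), array([12.5, 99.4]), 1.9) 0.034108131224676874
(array([ 579.9, -300.3]), array([16.6, 99.6]), 5.1) 0.03415871025793853
the job is handed in; nothing more can be done
None
```

The 12 mm bar is nipped upright between the fence and the cutter, held at about 8 N for over a second before release; the other two bars still stand on the pad, and the job is handed in (no verdict returned).

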